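# Clear the loose nuts off the work board into the parts tray

### The arm

A 6-joint arm with a two-finger parallel gripper is mounted at the origin on the work surface. World frame = base frame: x ahead of the robot, y to its left, z up, the work surface at z = 0. Lengths are in mm, angles in rad, forces in N, time in s.
With the tool pointing down it reaches from about 350 to 775 mm from the base axis. Payload 7.3 kg.
Tool frame: the origin (TCP) lies midway between the tips of the shut fingers; the grasp point (between the pads) lies 19 mm behind it; z points along the fingers, y is the line along which they close (so a half turn about z gives the same grasp; the last joint's range is limited). The gripper opens to 92 mm and grips with 3 to 60 N. Pads are 19 mm wide; open, the fingers measure 130 mm over their backs; the gripper's body (75 mm by 190 mm) begins 47 mm behind the grasp point.
Start: joints at [-1.267, 0.342, 1.524, -0, 1.275, -0.146], TCP at [228.286, -472.79, 226.741] pointing down, gripper open.
Joint ranges: [-2.53, 2.53], [-0.77, 2.02], [0.04, 2.7], [-1, 4.14], [0.28, 2.66], [-3.11, 3.11]. Speed limits (rad/s): [2.57, 2.57, 3.14, 3.14, 3.14, 3.14].

### API

Orientations are given as [roll, pitch, yaw] about the fixed x, y, z axes, in that order (R = Rz(yaw) Ry(pitch) Rx(roll)).
In Python, from plant import bot gives the robot as it stands. The module is installed in compiled form; this text tells all that it offers.
- The arm moves only by the shell command python3 -m crank 'ROWS' [OPENING]. ROWS is JSON, a list of rows, each a list of 6 numbers: the shift along the tool's x, y, z in m, then the turn, a rotation vector about the tool's x, y, z in rad. In form: [[dx, dy, dz, wx, wy, wz], ...]. A call has 1 to 5 rows; each row shifts and turns the commanded pose from where the row before left it, along the tool's axes as they then stand; what a row does not reach is not made up. A row lasts 1/8 s, in which the tool goes at most 62.5 mm and 10.7 degrees, less where a joint would pass 70% of its speed; a pose out of reach is approached as far as the arm can. A call is refused whole if a number of a shift passes 0.0625 or a number of a turn 0.188, either way. A call with a gripper value outside its range is refused whole. OPENING is the opening in per cent of the stroke, from 0 (shut) to 100 (fully open), set as the call begins (- or left out, the last holds). The fingers move at their own pace and stop on an object; the grip force is fixed at half the most. Time passes only in rows, so rows that do not move let the fingers close. It gives the time, the measured TCP pose, the force, the opening and the grip force at its end, in the units of the state.
- bot.get_obs(): the state, without advancing time (a new reading comes with each control period).
- bot.capture(name): name is "scene" or "top" or "wrist"; returns a dict with "color" (480x640x3 uint8, blue, green, red), "fov_y" (degrees; the focal length in pixels is half the picture's height over the tangent of half this angle, whatever the lens; pixels are square), "cx", "cy" (the principal point, pixels), "extrinsics" (4x4, takes a point from world to camera coordinates); the wrist camera has in their place "tool_from_camera" (4x4, takes a point from camera to tool coordinates, whose origin is the TCP and whose axes are the flange's). Camera axes: x right, y up, looking along -z (the intrinsics and any distortion apply to the point x, -y, -z); pixel columns grow to the right and rows downward; lengths in mm; the calibration is good to about 2 mm. A picture is of the moment at which its call begins: read the wrist's pose just before it. There is no depth.
- bot.close_job(): hands the job in; it is judged then, once.
The state is a dict: "time": time; "joint_positions": joint angles; "dq": joint speeds; "tau": joint torques, N m; "tool_pos": TCP position; "tcp_rot": TCP orientation; "contact_force": force on the tool from outside, world axes, zero at the start; "moment": the same for the moment, N m; "grip_width": finger opening in mm; "finger_force": force on a finger pad.
Only numpy, scipy, OpenCV 4.12 (cv2) and the standard library are available. Lean on these libraries where they do the work, as an engineer would, in place of code of your own. Each camera call takes 0.05 s, during which the arm holds its last target. There are 200 camera calls.

### The job

Three big hex nuts were left on the plywood work board: with the closed fingers, push each of them along the board and off its side edge so that all three drop into the low open parts tray standing against it. Push gently and do not squeeze, pick up or lift a nut. Leave the upright socket and the round bearing that stand on the board where they are, and finish with the hand clear of everything.

Things in the scene. Friction and masses are not known exactly. Their poses are not given: they have to be found in the camera images.
- board: plywood work board, fixed to the bench, 240 mm along its x, 300 mm along its y, 40 mm high; origin at the centre of its underside, on the bench top (z = 0), so its flat top is 40 mm above the origin. Its x and y axes are level and it may be turned up to 0.2 rad on the bench
- tray: low open aluminium tray, fixed, 240 mm along its x, 130 mm along its y, 24 mm high, walls and floor 4 mm; origin at the centre of its underside, on the bench top. It stands along the board's +y or -y side (which one changes), 3 mm off it, axes parallel to the board's; its rim is 16 mm below the board's top, so a nut pushed over that edge drops in
- socket_set: black rail of small sockets, fixed, along the board's other y side, 220 mm along its x, 130 mm along its y, 52 mm high over the sockets; origin at the centre of its underside. Not for the nuts
- nut1_center (a point): plain steel hex nut, 30 mm across flats, 34.6 mm across corners, 16 mm thick, with a 20 mm hole, about 64 g; lies flat on the board at the start. The point is its centre, 8 mm above its underside
- nut2_center (a point): as nut1: plain steel hex nut, 30 mm across flats, 34.6 mm across corners, 16 mm thick, with a 20 mm hole, about 64 g; lies flat on the board at the start. The point is its centre, 8 mm above its underside
- nut3_center (a point): as nut1: plain steel hex nut, 30 mm across flats, 34.6 mm across corners, 16 mm thick, with a 20 mm hole, about 64 g; lies flat on the board at the start. The point is its centre, 8 mm above its underside
- socket: smooth round steel spanner socket standing upright on the board, 28 mm diameter, 38 mm high, loose; origin at the centre of its underside. To be left alone
- bearing: round steel ball bearing lying flat on the board, 40 mm outside diameter, 18 mm hole, 14 mm high, loose; origin at the centre of its underside. To be left alone
Things that resemble listed ones, but are neither listed nor needed, are in the scene too. Leave any blue or red look-alike of the part that bears nut3_center alone.

How it is judged (in metres and radians):
At the end, for the whole second after the job is handed in: the centres of all three nuts are inside the tray's walls in its x and y and below the level of the board's top (40 mm above the bench), the nuts are at rest, and socket and bearing are within 15 mm of where they started (x of nut1_center in the frame of tray between -0.116 and 0.116 m and y of nut1_center in the frame of tray between -0.061 and 0.061 m and z of each of nut1_center, nut2_center, nut3_center in the frame of tray below 0.04 m and linear speed of each of nut1, nut2, nut3 below 0.02 m/s and x of nut2_center in the frame of tray between -0.116 and 0.116 m and y of nut2_center in the frame of tray between -0.061 and 0.061 m and x of nut3_center in the frame of tray between -0.116 and 0.116 m and y of nut3_center in the frame of tray between -0.061 and 0.061 m and distance of each of socket, bearing from where it was at the start of the episode below 0.015 m); the robot touches nothing.
It fails at once if a nut is lifted (its centre rises 18 mm or more above its height when lying flat on the board) (height (world z) of any of nut1_center, nut2_center, nut3_center above 0.066 m).
It fails at once if a nut is squeezed or struck hard (over 15 N between the fingers and it) (contact force between the fingers and nut1 above 15 N or contact force between the fingers and nut2 above 15 N or contact force between the fingers and nut3 above 15 N).
It fails at once if a bystander is moved by more than 15 mm (distance of any of socket, bearing from where it was at the start of the episode above 0.015 m).
It fails at once if the socket on the board is tipped over (angle between socket's own z axis and vertical above 0.5 rad).
It also fails if it takes over 64 s, if anything falls off the work surface, if the arm or the gripper's body presses on something with over 40 N, if the wrist force passes 120 N, or if a joint passes its speed limit or range.

## Working session

There is one attempt and no reset: what is moved stays moved. The work goes in short steps, Python scripts to look and compute and a shell command to move; the robot and the scene stay as the last step left them, time stands still between calls to the robot, and variables do not carry over. Pictures are saved under pics/ and viewed, at most 10 in all, crops included, and the job is handed in when it is done.

```bash
mkdir -p pics
python3 - <<'E'
from plant import bot
import cv2
o=bot.get_obs(); print({k:o[k] for k in('time','tool_pos','tcp_rot','grip_width','contact_force')})
for n in('top','scene'):
    c=bot.capture(n); cv2.imwrite(f'pics/{n}0.png',c['color']); print(n,[c[k] for k in c if k!='color'])
E
```

```text
{'time': 0.0, 'tool_pos': array([ 228.16238767, -472.37230209,  226.03242731]), 'tcp_rot': array([-3.14003361e+00, -2.39363479e-04,  4.49775848e-01]), 'grip_width': 91.86746104448292, 'contact_force': array([0.48426993, 0.36828761, 0.98373176])}
top [50.7062952243602, 311.76631774327103, 238.02893935334575, array([[ 4.15771738e-03, -9.99983963e-01,  3.84552086e-03,
         3.44868330e-01],
       [ 9.94556296e-01,  4.53548273e-03,  1.04101892e-01,
        -5.43896119e+02],
       [-1.04117664e-01,  3.39176073e-03,  9.94559203e-01,
        -9.18847006e+02],
       [ 0.00000000e+00,  0.00000000e+00,  0.00000000e+00,
         1.00000000e+00]])]
scene [51.2944548306496, 321.98786802129985, 247.5996554275798, array([[-7.04767356e-01,  7.09349375e-01,  1.12444784e-02,
         3.86491521e+02],
       [-5.35765375e-01, -5.42560433e-01,  6.46980401e-01,
         2.59761944e+02],
       [ 4.65035952e-01,  4.49946264e-01,  7.62423716e-01,
        -1.00258084e+03],
       [ 0.00000000e+00,  0.00000000e+00,  0.00000000e+00,
         1.00000000e+00]])]
```

View pics/top0.png

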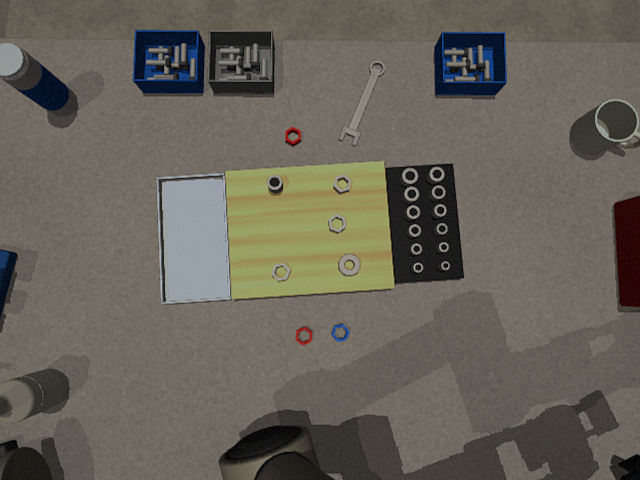

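View pics/scene0.png

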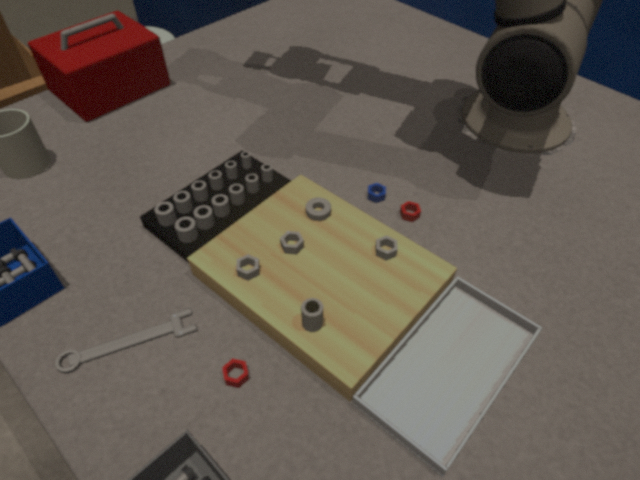

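The top view shows the tray on the left (world +y) and the board with three plain steel nuts at about (343,184), (337,224) and (281,272). The socket is at (275,184), base to be measured, and the bearing is the larger ring at (349,265). The red nuts (293,136) and (304,335) and the blue one (341,332) are coloured and off the board, so I leave them alone. I'll confirm with one enlarged crop and measure.

```bash
cat > h.py <<'E'
import numpy as np, cv2
from plant import bot
def ray(c,uv,z):
    f=240/np.tan(np.radians(c['fov_y']/2)); E=c['extrinsics']; R,t=E[:3,:3],E[:3,3]
    d=R.T@np.array([(uv[0]-c['cx'])/f,-(uv[1]-c['cy'])/f,-1]); o=-R.T@t
    return o+d*(z-o[2])/d[2]
E
python3 - <<'E'
from h import *
c=bot.capture('top'); im=c['color']
cv2.imwrite('pics/crop0.png',cv2.resize(im[155:305,150:350+50],None,fx=3.2,fy=3.2,interpolation=cv2.INTER_CUBIC))
hsv=cv2.cvtColor(im,cv2.COLOR_BGR2HSV)
m=cv2.inRange(hsv,(0,0,0),(179,75,255)); 
for n,(u,v),z in [('nA',(343,184),56),('nB',(337,224),56),('nC',(281,272),56),('sock',(275,184),78),('bear',(349,265),54)]:
    w=m[v-16:v+17,u-16:u+17]; k,l,s,ce=cv2.connectedComponentsWithStats(w)
    i=1+np.argmax(s[1:,4]); x,y,ww,hh,a=s[i]; p=(u-16+x+(ww-1)/2,v-16+y+(hh-1)/2)
    print(n,p,ww,hh,a,ray(c,p,z).round(1))
for n,p,z in [('bTL',(226,170),40),('bTR',(385,161),40),('bBR',(394,289),40),('bBL',(231,299),40),('tTL',(157,177),24),('tBL',(163,303),24)]: print(n,ray(c,p,z).round(1))
E
```

```text
nA (np.float64(341.5), np.float64(183.0)) 18 19 167 [642.9 -51.4  56. ]
nB (np.float64(336.5), np.float64(223.0)) 18 19 163 [568.7 -42.1  56. ]
nC (np.float64(280.5), np.float64(271.0)) 20 19 166 [481.   58.9  56. ]
sock (np.float64(274.5), np.float64(183.0)) 16 19 232 [637.5  70.1  78. ]
bear (np.float64(349.5), np.float64(264.5)) 22 22 296 [493.3 -65.7  54. ]
bTL [670.  163.9  40. ]
bTR [ 688.8 -134.2   40. ]
bBR [ 449.6 -148.    40. ]
bBL [430.2 149.5  40. ]
tTL [659.6 297.3  24. ]
tBL [422.1 277.7  24. ]
```

View pics/crop0.png

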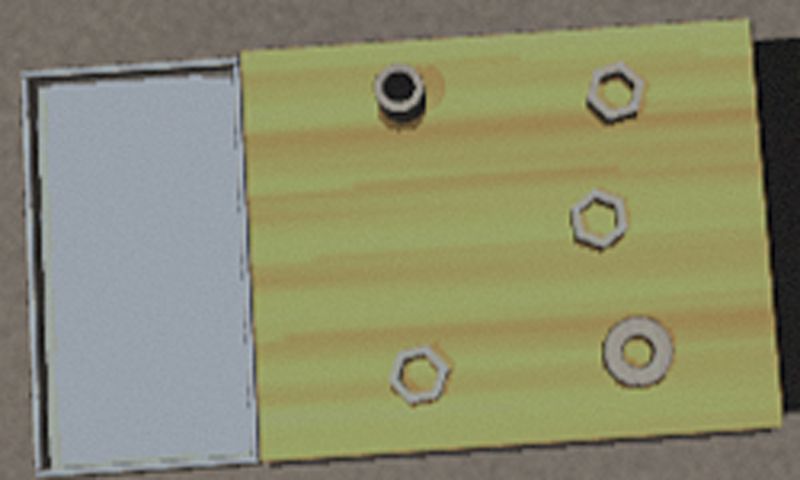

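The crop confirms three uncoloured hex nuts with the plain round bearing at (638,352) and socket at (400,90). In the board frame (yaw about 0.065) the positions in mm are A (79,-64), B (6,-50), C (-75,56), socket (82,57) and bearing (-71,-69). The tray is on +y.

With tool x along board +y and tool y along board +x, moves read directly in board axes. First step: shut the gripper, turn and approach behind B.

```bash
python3 -m crank '[[0,0,0,0,0,-0.1694],[0,0,0,0,0,-0.1694],[0,0,0,0,0,-0.1694],[0,0,0,0,0,-0.1694]]' 0
python3 -m crank '[[0,0,0,0,0,-0.1694],[0,0,0,0,0,-0.1694],[0,0,0,0,0,-0.1694],[0,0,0,0,0,0]]'
python3 -m crank '[[0.0368,0.0368,0.0106,0,0,0],[0.0368,0.0368,0.0106,0,0,0],[0.0368,0.0368,0.0106,0,0,0],[0.0368,0.0368,0.0106,0,0,0],[0.0368,0.0368,0.0106,0,0,0]]'
python3 -m crank '[[0.0368,0.0368,0.0106,0,0,0],[0.0368,0.0368,0.0106,0,0,0],[0.0368,0.0368,0.0106,0,0,0],[0.0368,0.0368,0.0106,0,0,0],[0.0368,0.0368,0.0106,0,0,0]]'
cat >> h.py <<'E'
def st():
    o=bot.get_obs(); p=np.array(o['tool_pos'])-[559.6,7.8,0]; ey=np.array([-.065,.998,0]);ex=np.array([.998,.065,0])
    print('t',round(o['time'],2),'board xyz',round(p@ex,1),round(p@ey,1),round(p[2],1),'rpy',np.round(o['tcp_rot'],3),'F',np.round(o['contact_force'],1))
E
python3 -c "from h import *; st()"
```

```text
time: 0.65
tool_pos: [228.2, -472.6, 226.4]
tcp_rot: [-3.141, -0.001, 1.133]
contact_force: [0.1, 0.2, -0.3]
grip_width: 56.6
finger_force: 0.0
time: 1.15
tool_pos: [228.3, -472.6, 226.5]
tcp_rot: [-3.142, -0.0, 1.634]
contact_force: [0.0, 1.0, 0.5]
grip_width: 16.0
finger_force: 0.0
time: 1.78
tool_pos: [400.9, -275.9, 173.5]
tcp_rot: [3.141, 0.0, 1.631]
contact_force: [0.9, -0.3, 0.6]
grip_width: 0.4
finger_force: 0.0
time: 2.4
tool_pos: [572.7, -80.3, 120.3]
tcp_rot: [3.142, 0.0, 1.631]
contact_force: [0.8, -0.8, 0.6]
grip_width: 0.7
finger_force: 0.0
t 2.4 board xyz 7.3 -88.8 120.3 rpy [3.142 0.    1.631] F [ 0.8 -0.8  0.6]
```

```bash
python3 -m crank '[[0,-0.0015,0.03,0,0,0],[0,0,0.03,0,0,0],[0,0,0.014,0,0,0],[0,0,0,0,0,0]]' | head -2
python3 -m crank '[[0.003,0,0,0,0,0],[0.003,0,0,0,0,0],[0.003,0,0,0,0,0],[0.003,0,0,0,0,0],[0.003,0,0,0,0,0]]'|grep -v rot
python3 -m crank '[[0.004,0,0,0,0,0],[0.004,0,0,0,0,0],[0.005,0,0,0,0,0],[0.005,0,0,0,0,0],[0.006,0,0,0,0,0]]'|grep -v rot
python3 -m crank '[[0.006,0,0,0,0,0],[0.006,0,0,0,0,0],[0.006,0,0,0,0,0],[0.006,0,0,0,0,0],[0.006,0,0,0,0,0]]'|grep -v rot
python3 - <<'E'
from h import *
st(); c=bot.capture('wrist'); cv2.imwrite('pics/w1.png',c['color'])
c=bot.capture('top'); t=cv2.resize(c['color'][155:305,200:400],None,fx=3,fy=3)
w=cv2.resize(c['color'],(1,1)); cv2.imwrite('pics/t1.png',t)
a=cv2.resize(cv2.imread('pics/w1.png'),(400,300)); b=cv2.resize(t,(400,300)); cv2.imwrite('pics/m1.png',np.hstack([a,b]))
E
```

```text
time: 2.9
tool_pos: [569.7, -81.9, 46.1]
time: 3.52
tool_pos: [569.3, -66.7, 46.9]
contact_force: [0.4, -0.8, 0.1]
grip_width: 0.7
finger_force: 0.4
time: 4.15
tool_pos: [567.7, -42.6, 46.7]
contact_force: [0.3, -1.8, 0.9]
grip_width: 0.4
finger_force: 0.5
time: 4.78
tool_pos: [565.7, -12.6, 46.7]
contact_force: [0.5, -0.9, 0.2]
grip_width: 0.5
finger_force: 0.5
t 4.78 board xyz 4.8 -20.7 46.7 rpy [3.142 0.    1.636] F [ 0.5 -0.9  0.2]
```

View pics/m1.png

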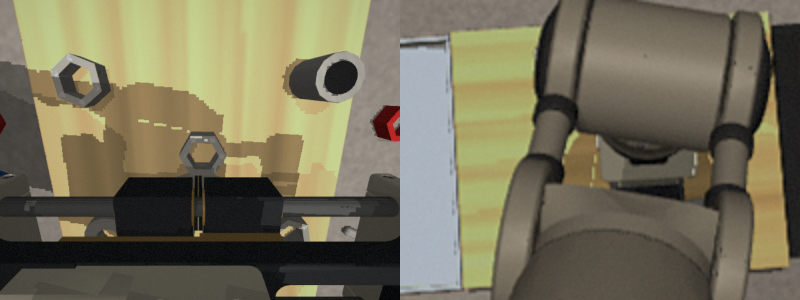

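The wrist view shows nut B at (204,150), centred against the closed fingers, with C at (80,80) and the socket at (325,75) well clear. I'll push it over the edge.

```bash
for i in 1; do
python3 -m crank '[[0.007,0,0,0,0,0],[0.007,0,0,0,0,0],[0.007,0,0,0,0,0],[0.007,0,0,0,0,0],[0.007,0,0,0,0,0]]'|grep -E 'pos|cont'
python3 -m crank '[[0.007,0,0,0,0,0],[0.007,0,0,0,0,0],[0.007,0,0,0,0,0],[0.007,0,0,0,0,0],[0.007,0,0,0,0,0]]'|grep -E 'pos|cont'
python3 -m crank '[[0.007,0,0,0,0,0],[0.007,0,0,0,0,0],[0.007,0,0,0,0,0],[0.007,0,0,0,0,0],[0.007,0,0,0,0,0]]'|grep -E 'pos|cont'
python3 -m crank '[[0.007,0,0,0,0,0],[0.007,0,0,0,0,0],[0.007,0,0,0,0,0],[0.007,0,0,0,0,0],[0.007,0,0,0,0,0]]'|grep -E 'pos|cont'
python3 -m crank '[[0.007,0,0,0,0,0],[0.007,0,0,0,0,0],[0.007,0,0,0,0,0],[0.007,0,0,0,0,0],[0.002,0,0,0,0,0]]'|grep -E 'pos|cont'
done
python3 - <<'E'
from h import *
st(); c=bot.capture('wrist'); t=bot.capture('top')['color'][155:305,140:340]
cv2.imwrite('pics/m2.png',np.hstack([cv2.resize(c['color'],(400,300)),cv2.resize(t,(400,300))]))
E
```

```text
tool_pos: [563.4, 22.5, 46.7]
contact_force: [-0.6, -0.6, -0.2]
tool_pos: [561.2, 57.3, 46.7]
contact_force: [0.0, -1.5, -0.3]
tool_pos: [558.9, 92.3, 46.7]
contact_force: [0.4, -0.8, 0.1]
tool_pos: [556.6, 127.2, 46.7]
contact_force: [0.8, -0.9, -1.1]
tool_pos: [554.6, 157.2, 46.7]
contact_force: [0.5, 0.3, -0.3]
t 8.0 board xyz 4.7 149.4 46.7 rpy [-3.142  0.     1.636] F [ 0.5  0.3 -0.3]
```

View pics/m2.png

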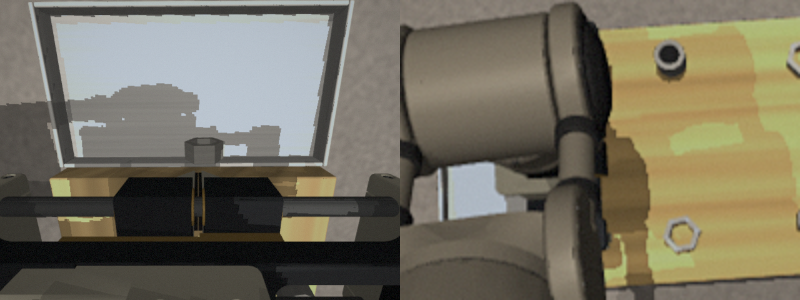

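Nut B has dropped over the edge, seen at (204,150) inside the tray near its wall. Next: rise, go behind C (board x -75) and push it off.

```bash
python3 -m crank '[[0,0,0.0,0,0,0],[0,0,-0.03,0,0,0],[0,0,-0.045,0,0,0],[-0.0437,-0.0267,0,0,0,0],[-0.0437,-0.0267,0,0,0,0]]'|grep pos
python3 -m crank '[[-0.0437,-0.0267,0,0,0,0],[0,0,0.03,0,0,0],[0,0,0.03,0,0,0],[0,0,0.015,0,0,0],[0,0,0,0,0,0]]'|grep -E 'pos|cont'
python3 -c "
from h import *
st();c=bot.capture('wrist');cv2.imwrite('pics/w3.png',c['color'])
t=bot.capture('top')['color'][155:305,140:340]
cv2.imwrite('pics/m3.png',np.hstack([cv2.resize(c['color'],(400,300)),cv2.resize(t,(400,300))]))"
```

```text
tool_pos: [506.8, 65.0, 122.3]
tool_pos: [482.5, 20.5, 45.9]
contact_force: [0.4, 0.5, -0.3]
t 9.35 board xyz -76.1 17.6 45.9 rpy [-3.139 -0.     1.635] F [ 0.4  0.5 -0.3]
```

View pics/m3.png

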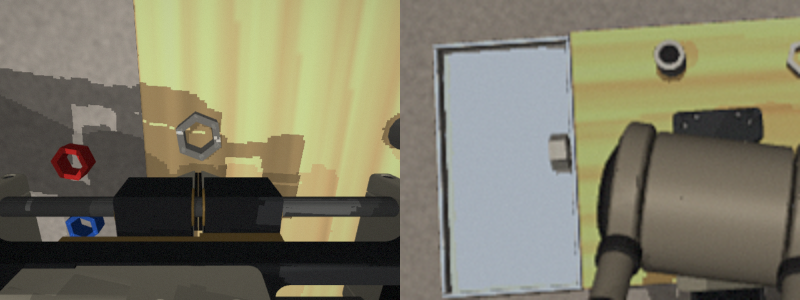

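Nut B stands on edge in the tray at about (560,152). Its centre is around -53 mm in tray y, inside the limit and well below 40 mm. C at (200,135) is centred ahead of the fingers, so I push it.

```bash
python3 -m crank '[[0.003,0,0,0,0,0],[0.003,0,0,0,0,0],[0.003,0,0,0,0,0],[0.003,0,0,0,0,0],[0.003,0,0,0,0,0]]'|grep -E 'pos|cont'
python3 -m crank '[[0.004,0,0,0,0,0],[0.004,0,0,0,0,0],[0.005,0,0,0,0,0],[0.005,0,0,0,0,0],[0.006,0,0,0,0,0]]'|grep -E 'pos|cont'
python3 -m crank '[[0.006,0,0,0,0,0],[0.006,0,0,0,0,0],[0.007,0,0,0,0,0],[0.007,0,0,0,0,0],[0.007,0,0,0,0,0]]'|grep -E 'pos|cont'
python3 -m crank '[[0.007,0,0,0,0,0],[0.007,0,0,0,0,0],[0.007,0,0,0,0,0],[0.007,0,0,0,0,0],[0.007,0,0,0,0,0]]'|grep -E 'pos|cont'
python3 -m crank '[[0.007,0,0,0,0,0],[0.007,0,0,0,0,0],[0.007,0,0,0,0,0],[0.005,0,0,0,0,0],[0.001,0,0,0,0,0]]'|grep -E 'pos|cont'
python3 -c "
from h import *
st();c=bot.capture('wrist');cv2.imwrite('pics/w4.png',c['color'])"
```

```text
tool_pos: [482.4, 35.8, 46.8]
contact_force: [-0.3, -0.7, 0.4]
tool_pos: [480.7, 59.9, 46.7]
contact_force: [1.1, -0.7, 0.5]
tool_pos: [478.5, 93.0, 46.7]
contact_force: [-0.5, -2.0, 1.1]
tool_pos: [476.4, 127.9, 46.7]
contact_force: [0.0, -0.9, 0.9]
tool_pos: [474.5, 154.7, 46.7]
contact_force: [0.3, -0.1, -0.6]
t 12.57 board xyz -75.4 152.2 46.7 rpy [-3.142  0.     1.636] F [ 0.3 -0.1 -0.6]
```

```bash
python3 -m crank '[[0,0,-0.03,0,0,0],[0,0,-0.045,0,0,0],[-0.036,0.034,0,0,0,0],[-0.036,0.034,0,0,0,0],[-0.036,0.034,0,0,0,0]]'|grep pos
python3 -m crank '[[-0.036,0.034,0,0,0,0],[-0.036,0.034,0,0,0,0],[-0.036,0.034,0,0,0,0],[0,0,0,0,0,0]]'|grep pos
python3 -c "
from h import *
st();c=bot.capture('wrist')
t=bot.capture('top')['color'][155:305,140:340]
cv2.imwrite('pics/m5.png',np.hstack([cv2.resize(c['color'],(400,300)),cv2.resize(t,(400,300))]))"
```

```text
tool_pos: [584.4, 51.9, 122.0]
tool_pos: [693.5, -51.3, 120.5]
t 13.75 board xyz 129.7 -67.7 120.5 rpy [3.141e+00 1.000e-03 1.632e+00] F [-0.1 -0.4 -0.8]
```

View pics/m5.png

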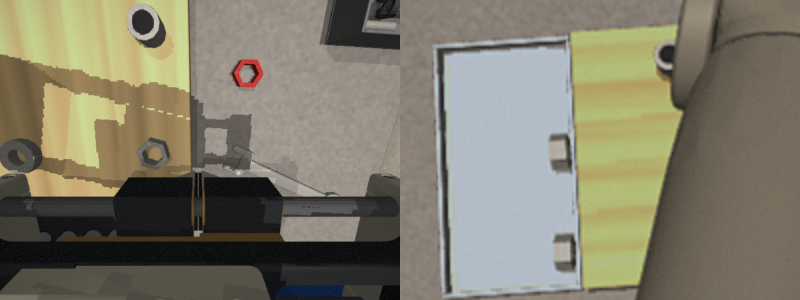

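Both B (560,152) and C (565,252) are in the tray. I lower beside A on its +x side and push it along -x to clear the socket lane.

```bash
python3 -m crank '[[0.003,-0.001,0.03,0,0,0],[0,0,0.03,0,0,0],[0,0,0.0145,0,0,0],[0,0,0,0,0,0]]'|grep -E 'pos|cont'
python3 -m crank '[[0,-0.003,0,0,0,0],[0,-0.003,0,0,0,0],[0,-0.003,0,0,0,0],[0,-0.003,0,0,0,0],[0,-0.003,0,0,0,0]]'|grep -E 'pos|cont'
python3 -m crank '[[0,-0.004,0,0,0,0],[0,-0.004,0,0,0,0],[0,-0.004,0,0,0,0],[0,-0.005,0,0,0,0],[0,-0.005,0,0,0,0]]'|grep -E 'pos|cont'
python3 -m crank '[[0,-0.005,0,0,0,0],[0,-0.005,0,0,0,0],[0,-0.005,0,0,0,0],[0,-0.005,0,0,0,0],[0,-0.003,0,0,0,0]]'|grep -E 'pos|cont'
python3 -m crank '[[0,0.015,0,0,0,0],[0,0,-0.03,0,0,0],[0,0,-0.045,0,0,0],[0,0,0,0,0,0]]'|grep -E 'pos|cont'
python3 -c "
from h import *
st();c=bot.capture('wrist');cv2.imwrite('pics/w6.png',c['color']);s=bot.capture('scene')
print([c[k] for k in c if k!='color']); np.save('pics/T.npy',c['tool_from_camera'])
cv2.imwrite('pics/m6.png',np.hstack([cv2.resize(c['color'],(400,300)),cv2.resize(s['color'],(400,300))]))"
```

```text
tool_pos: [690.1, -44.3, 46.6]
contact_force: [0.2, -0.7, 0.2]
tool_pos: [675.8, -46.1, 47.3]
contact_force: [-0.4, 0.6, 0.8]
tool_pos: [653.8, -47.5, 47.3]
contact_force: [1.0, 0.5, 0.3]
tool_pos: [630.8, -49.0, 47.3]
contact_force: [1.3, 0.7, -0.1]
tool_pos: [648.0, -48.3, 126.1]
contact_force: [0.2, 0.1, -0.8]
t 16.73 board xyz 84.6 -61.8 126.1 rpy [3.135e+00 2.000e-03 1.636e+00] F [ 0.2  0.1 -0.8]
[69.71799149971386, 316.73193830745987, 237.8157718931579, array([[ 1.20070161e-03,  9.61519921e-01,  2.74732595e-01,
         7.38681260e+01],
       [ 9.99999253e-01, -1.21739985e-03, -1.09730361e-04,
         9.01634824e-01],
       [ 2.28951492e-04,  2.74732522e-01, -9.61520665e-01,
        -1.57205759e+02],
       [ 0.00000000e+00,  0.00000000e+00,  0.00000000e+00,
         1.00000000e+00]])]
```

View pics/m6.png

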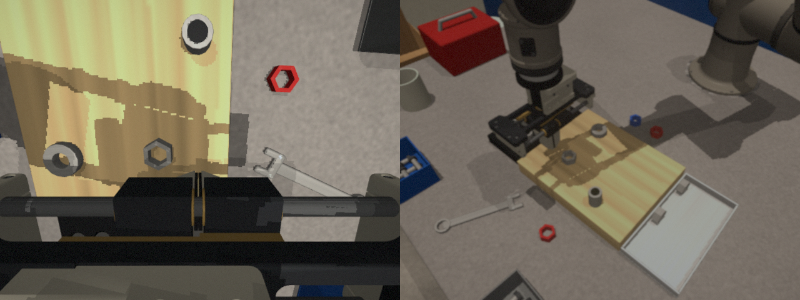

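A now lies at wrist (158,153), full-frame (253,245), clear of the bearing at (63,158). I'll compute its board position.

```bash
python3 -c "
import numpy as np
T=np.load('pics/T.npy');f=240/np.tan(np.radians(69.718/2))
for n,(u,v),z in [('A',(253,244),56),('bearing',(101,252),54),('socket top',(317,51),78)]:
    d=T[:3,:3]@np.array([(u-316.7)/f,-(v-237.8)/f,-1]);o=T[:3,3]
    p=o+d*((126.1-z)-o[2])/d[2]; print(n,'board x',84.6+p[1],'y',-61.8+p[0])
"
```

```text
A board x 41.60024884403103 y -57.382077277176236
bearing board x -65.55642065041789 y -63.98716327445078
socket top board x 85.56087214216309 y 57.65127415314092
```

```bash
python3 -m crank '[[-0.019,-0.0243,0,0,0,0],[-0.019,-0.0243,0,0,0,0],[0,0,0.035,0,0,0],[0,0,0.035,0,0,0],[0,0,0.01,0,0,0]]'|grep -E 'pos|cont'
python3 -m crank '[[0,0,0,0,0,0],[0.003,0,0,0,0,0],[0.003,0,0,0,0,0],[0.003,0,0,0,0,0],[0.003,0,0,0,0,0]]'|grep -E 'pos|cont'
python3 -m crank '[[0.003,0,0,0,0,0],[0.004,0,0,0,0,0],[0.004,0,0,0,0,0],[0.005,0,0,0,0,0],[0.005,0,0,0,0,0]]'|grep -E 'pos|cont'
python3 -m crank '[[0.006,0,0,0,0,0],[0.006,0,0,0,0,0],[0.006,0,0,0,0,0],[0.006,0,0,0,0,0],[0.006,0,0,0,0,0]]'|grep -E 'pos|cont'
python3 -c "
from h import *
st();c=bot.capture('wrist');cv2.imwrite('pics/w7.png',c['color'])"
```

```text
tool_pos: [596.7, -88.4, 39.9]
contact_force: [-21.5, 3.3, 51.6]
tool_pos: [599.3, -76.9, 42.3]
contact_force: [-0.4, -0.5, 0.3]
tool_pos: [597.9, -55.8, 42.2]
contact_force: [-0.2, -0.1, 0.6]
tool_pos: [595.9, -25.8, 42.2]
contact_force: [0.7, -0.2, 0.8]
t 19.32 board xyz 34.1 -35.9 42.2 rpy [3.142 0.    1.636] F [ 0.7 -0.2  0.8]
```

View pics/w7.png

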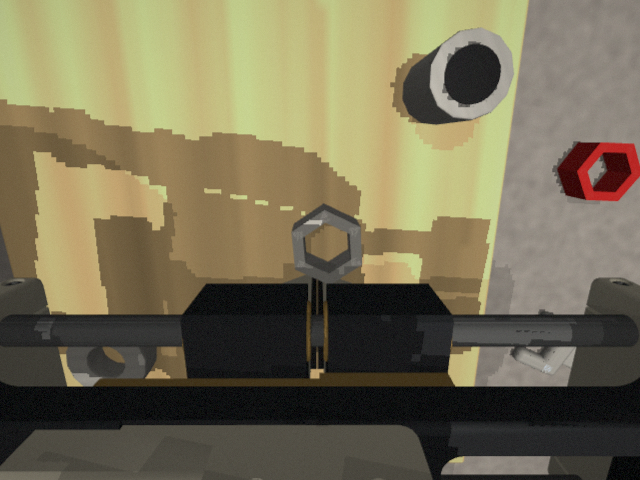

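Nut A sits at (327,243), centred at the finger tips, and its lane passes left of the socket base at (430,105). The last descent overshot and the tips briefly pressed on the board, so I raise 4 mm while pushing on.

```bash
python3 -m crank '[[0.006,0,-0.001,0,0,0],[0.006,0,-0.001,0,0,0],[0.006,0,-0.001,0,0,0],[0.006,0,-0.001,0,0,0],[0.007,0,0,0,0,0]]'|grep -E 'pos|cont'
python3 -m crank '[[0.007,0,0,0,0,0],[0.007,0,0,0,0,0],[0.007,0,0,0,0,0],[0.007,0,0,0,0,0],[0.007,0,0,0,0,0]]'|grep -E 'pos|cont'
python3 -c "
from h import *
st();c=bot.capture('wrist');cv2.imwrite('pics/w8.png',c['color'])"
```

```text
tool_pos: [594.0, 5.2, 46.3]
contact_force: [-0.2, -0.4, 0.3]
tool_pos: [591.6, 40.1, 46.2]
contact_force: [-0.3, -0.3, -0.5]
t 20.62 board xyz 34.0 30.2 46.2 rpy [-3.142  0.     1.636] F [-0.3 -0.3 -0.5]
```

View pics/w8.png

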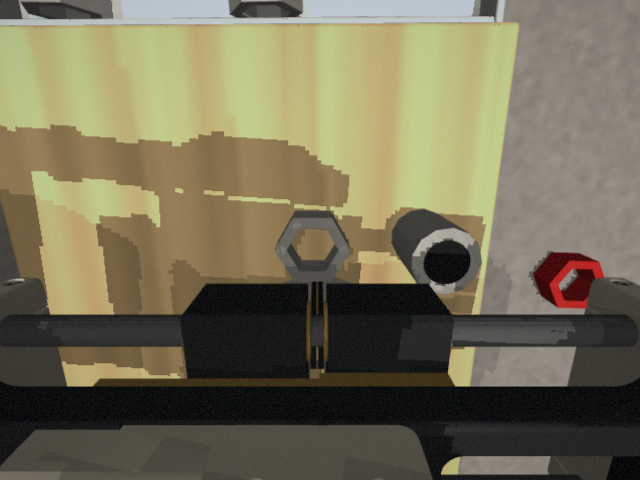

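Nut A is at (313,243), centred and now on a flat. The socket's near edge at (393,225) is off to the right with a gap of about 13 mm. I continue over the edge, then rise clear.

```bash
python3 -m crank '[[0.006,-0.0005,0,0,0,0],[0.006,-0.0005,0,0,0,0],[0.006,-0.0005,0,0,0,0],[0.006,-0.0005,0,0,0,0],[0.006,0,0,0,0,0]]'|grep -E 'pos|cont'
python3 -m crank '[[0.006,0,0,0,0,0],[0.006,0,0,0,0,0],[0.006,0,0,0,0,0],[0.006,0,0,0,0,0],[0.006,0,0,0,0,0]]'|grep -E 'pos|cont'
python3 -m crank '[[0.007,0,0,0,0,0],[0.007,0,0,0,0,0],[0.007,0,0,0,0,0],[0.007,0,0,0,0,0],[0.007,0,0,0,0,0]]'|grep -E 'pos|cont'
python3 -m crank '[[0.007,0,0,0,0,0],[0.007,0,0,0,0,0],[0.007,0,0,0,0,0],[0.005,0,0,0,0,0],[0,0,0,0,0,0]]'|grep -E 'pos|cont'
python3 -c "
from h import *
st();c=bot.capture('wrist');cv2.imwrite('pics/w9.png',c['color'])"
```

```text
tool_pos: [587.6, 69.9, 46.2]
contact_force: [0.1, -1.1, 0.5]
tool_pos: [585.8, 99.8, 46.2]
contact_force: [-0.4, -1.1, -0.4]
tool_pos: [583.5, 134.8, 46.3]
contact_force: [0.2, -0.9, 0.1]
tool_pos: [581.7, 160.7, 46.1]
contact_force: [0.1, -0.0, -0.1]
t 23.18 board xyz 32.0 151.2 46.1 rpy [-3.141  0.     1.636] F [ 0.1 -0.  -0.1]
```

```bash
python3 -m crank '[[0,0,-0.03,0,0,0],[0,0,-0.05,0,0,0],[0,0,-0.04,0,0,0],[-0.05,-0.025,0,0,0,0],[-0.05,-0.025,0,0,0,0]]'|grep -E 'pos|cont'
python3 -m crank '[[-0.05,-0.025,0,0,0,0],[-0.05,-0.025,0,0,0,0],[-0.05,-0.025,0,0,0,0],[-0.05,-0.025,0,0,0,0],[-0.05,-0.025,0,0,0,0]]'|grep -E 'pos|cont'
python3 -m crank '[[-0.05,-0.025,0,0,0,0],[-0.05,-0.025,0,0,0,0],[-0.05,-0.025,0,0,0,0],[-0.05,-0.025,0,0,0,0],[0,0,0,0,0,0]]'|grep -E 'pos|cont'
python3 - <<'E'
from h import *
c=bot.capture('top'); im=c['color']; hsv=cv2.cvtColor(im,cv2.COLOR_BGR2HSV)
m=cv2.inRange(hsv,(0,0,0),(179,75,255)); ex=np.array([.998,.065]); ey=np.array([-.065,.998])
for n,(u,v),z in [('sock',(275,184),78),('bear',(349,265),54)]:
    w=m[v-16:v+17,u-16:u+17]; k,l,s,ce=cv2.connectedComponentsWithStats(w)
    i=1+np.argmax(s[1:,4]); x,y,ww,hh,a=s[i]; p=(u-16+x+(ww-1)/2,v-16+y+(hh-1)/2)
    print(n,p,ww,hh,a,ray(c,p,z).round(1))
# tray: difference from the start picture
d=cv2.absdiff(im,cv2.imread('pics/top0.png')).max(2); d=cv2.morphologyEx((d>30).astype('uint8'),cv2.MORPH_OPEN,np.ones((3,3)))
k,l,s,ce=cv2.connectedComponentsWithStats(d)
for i in range(1,k):
    if s[i,4]>25 and 140<ce[i][0]<400 and 150<ce[i][1]<310:
        p=ray(c,ce[i],22)[:2]-[559.6,7.8]; print('changed',ce[i].round(1),s[i],'board x,y',(p@ex).round(1),(p@ey).round(1),'gray',im[l==i].mean(0).round())
E
```

```text
tool_pos: [538.0, 56.2, 166.7]
contact_force: [0.7, -0.6, -0.3]
tool_pos: [428.9, -202.0, 166.5]
contact_force: [1.6, -0.5, -0.7]
tool_pos: [341.1, -409.7, 166.0]
contact_force: [-0.4, 1.0, -0.2]
sock (np.float64(274.5), np.float64(183.0)) 16 19 231 [637.5  70.1  78. ]
bear (np.float64(349.0), np.float64(264.5)) 21 22 296 [493.3 -64.8  54. ]
changed [345.1 178.6] [342 175   8   8  37] board x,y 94.6 -74.5 gray [ 97. 156. 155.]
changed [337.1 189.1] [333 185   9   9  51] board x,y 75.3 -57.9 gray [ 92. 147. 155.]
changed [206.6 203.3] [202 200  11   8  49] board x,y 62.7 190.8 gray [87. 92. 95.]
changed [213.7 213.2] [209 209  10   9  49] board x,y 43.0 178.1 gray [85. 89. 90.]
changed [340.3 219. ] [335 215  10  11  58] board x,y 17.5 -60.2 gray [100. 161. 155.]
changed [220.7 231.6] [215 222  11  19 138] board x,y 7.1 166.5 gray [79. 85. 87.]
changed [338.6 230.1] [333 227  12   7  51] board x,y -3.3 -55.7 gray [ 97. 156. 155.]
changed [277.2 265.9] [274 264   7   5  28] board x,y -63.8 63.6 gray [100. 159. 155.]
changed [286.1 272.5] [282 264   9  17  70] board x,y -77.2 47.6 gray [ 99. 158. 155.]
changed [222.8 281.2] [217 272  11  19 137] board x,y -86.2 166.5 gray [77. 82. 85.]
```

A lies flat at about (53,184), and B (7,166) and C (-86,166) stand on edge, all inside the tray walls (centre y 218 ± 61). The socket and bearing have not moved measurably and the hand is clear, so I hand it in.

```bash
python3 -c "
from plant import bot
print(bot.close_job())"
```

```text
the job is handed in; nothing more can be done
None
```

I handed the job in with all three nuts measured inside the tray, the socket and bearing within about 1 mm of where they started, and the hand clear; one slip was the shut fingertips briefly pressing the board at about 52–56 N while lowering behind the last nut, and the hand-in gave no verdict.

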